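Let the hole plug out of the two-lane feeder

TASK

The plywood gravity feeder has two lanes, each shut by a gate on its own rocking lever: one lane holds a short round wooden hole plug, the other a longer dowel offcut. With the fingertips, press down the rubber pad of the lever that belongs to the plug's lane, keep it down until the plug has rolled out into the catch tray, then let the lever come back up so that its gate is shut again. Leave the dowel in its lane and the other lever alone, do not touch the plug or the dowel, and do not disturb the things standing round the feeder.

Things in the scene. Friction and masses are not known exactly. Their poses are not given: they have to be found in the camera images.
- feeder: Two-lane plywood gravity feeder fixed to the table, 244 mm long, 206 mm wide at the pivots, 114 mm high. Origin at table height on its centre line; +x is downhill (roughly away from the robot), +y its left. Lanes 56 mm wide, open on top, centred at y = +31 (left) and -31 mm (right); their gates hang at x = +55 mm. Levers run outside the lanes at y = +76 and -76 mm, pivots at x = -30 mm, 101 mm high.
- left_lever (a joint): Left lane's rocking lever (feeder y > 0), a steel bar along the feeder's x. 0: gate shut (rest); grows as its pad is pressed, to the stop at 0.55 rad. A spring returns it: about 3.5 N on the pad at first, 6.5 N at the stop. From about 0.4 rad on the gate clears a 34 mm thing, which then rolls out by itself in about a second.
- right_lever (a joint): The same for the right lane (feeder y < 0).
- left_pad (a point): Centre of the top of the rubber pad at the robot's end of the left lever, 42 mm along the lever x 30 mm, its top level and 113 mm above the table at rest. It lies 90 mm from the pivot (towards the feeder's -x) and 12 mm above it, and moves on an arc about the pivot: at 0.45 rad about 40 mm down and 4 mm towards +x.
- right_pad (a point): The same on the right lever.
- tray_in (a point): Middle of the catch tray's floor, 10 mm above the table. The tray lies below the lane ends, 65 mm along the feeder's x, 118 mm across, with a pocket for each lane; walls 38 mm high.
- plug_center (a point): Centre of the hole plug: short wooden cylinder, 34 mm in diameter, 28 mm long, with a small hole along its axis, lying on its side (axis across the lane) against the gate of one of the two lanes, either one.
- plug: The hole plug itself; this origin is the centre of one of its end faces.
- dowel_center (a point): Centre of the dowel offcut: plain wooden cylinder, 34 mm in diameter, 50 mm long, lying likewise in the other lane.
- dowel: The dowel offcut itself; this origin lies on its axis, 14 mm from its centre.
- nail_jar: Bystander: loose jar with black lid, 62 mm wide, 80 mm high, right of the feeder. Origin under its centre.
- spare_plug: Bystander: another loose hole plug, 34 mm wide, standing upright on the table, 28 mm high, right of the lanes. Not the one in the feeder. Origin under its centre.
Mind the look-alikes: they are no part of the job. What is shaped like the dowel but green or turquoise is not meant.

How it is judged:
By the outcome, as a careful person would: the job done as asked, in the order asked, and still so for the second after the job is handed in, with the robot touching nothing.
It also fails if it takes over 35 s, if anything falls off the work surface, if the arm or the gripper's body presses on something with over 40 N, if the wrist force passes 120 N, or if a joint passes its speed limit or range.

ROBOT

A 6-joint arm with a two-finger parallel gripper is mounted at the origin on a cart in front of the work surface, level with it; the furniture and walls round the work are solid. World frame = base frame: x ahead of the robot, y to its left, z up, the work surface at z = 0. Lengths are in m, angles in rad, forces in N, time in s.
With the tool pointing down it reaches from about 0.375 to 0.9 m from the base axis. Payload 3.1 kg.
Tool frame: the origin (TCP) lies midway between the tips of the shut fingers; the grasp point (between the pads) lies grasp_offset behind it (grasp_offset is the distance from the TCP to the grasp point, in m); z points along the fingers, y is the direction in which the jaws open and shut (so a half turn about z gives the same grasp; the last joint's range is limited). The gripper opens to 85 mm and grips with 20 to 120 N. Pads are 22 mm wide; open, the fingers measure 114 mm over their backs; the gripper's body (76 mm by 85 mm) begins 54 mm behind the grasp point. The pads swing forward as they close: fully open they stand 13 mm farther back than shut.
Start: joints at [1.127, 0.527, 1.433, -0, 1.181, -0.178], TCP at [0.164, 0.603, 0.231] pointing down, gripper open.
Joint ranges: [-3.08, 3.08], [-0.75, 2.2], [0.22, 2.44], [-1.43, 4.57], [0, 2.65], [-2.85, 2.85]. Speed limits (rad/s): [2.79, 2.79, 3.14, 3.14, 3.14, 3.14].

INTERFACE

Orientations are given as a 3x3 rotation matrix whose columns are the frame's x, y, z axes.
In Python, from cell import * gives the robot as it stands.
- The arm moves only by the shell command python3 -m pendant 'ROWS' [FORCE]. ROWS is JSON, a list of rows, each a list of 5 numbers: the shift along the tool's x, y, z in mm, then the turn about the tool's z in rad, then the finger opening in mm, from 0 to 85.4. In form: [[tx, ty, tz, twist, hand], ...]. A call has 1 to 20 rows; each row shifts and turns the commanded pose from where the row before left it, along the tool's axes as they then stand; what a row does not reach is not made up. A row lasts 1/10 s, in which the tool goes at most 50 mm and 8.59 degrees, less where a joint would pass 70% of its speed; a pose out of reach is approached as far as the arm can. A call is refused whole if a number of a shift passes 50 or a number of a turn 0.15, either way. A call with a gripper value outside its range is refused whole. The fingers move at their own pace and stop on an object; FORCE is the grip in N (left out, the last holds). Time passes only in rows, so rows that do not move let the fingers close. It gives the time, the measured TCP pose, the force and the opening at its end, in the units of the state.
- state(): the state, without advancing time (a new reading comes with each control period).
- capture(name): name is "side" or "top"; returns a dict with "img" (480x640x3 uint8, blue, green, red), "z_map" (480x640 float32, m along the optical axis (not along the pixel's ray), 0 where there is no reading), "fx", "fy", "cx", "cy" (pixels), "position" and "attitude" of the camera in the world. Camera axes: x right, y down, z forward; pixel columns grow to the right and rows downward; lengths in m; the calibration is good to about 2 mm. A picture is of the moment at which its call begins.
- finish_job(): hands the job in, once; it reports no verdict.
The state is a dict: "t": time; "q": joint angles; "qd": joint speeds; "effort": joint torques, N m; "eef_pos": TCP position; "ee_rot": TCP orientation; "wrist_force": force on the tool from outside, world axes, zero at the start; "ft_torque": the same for the moment, N m; "finger_gap": finger opening in m.
Only numpy, scipy, OpenCV 4.12 (cv2) and the standard library are available. Lean on these libraries where they do the work, as an engineer would, in place of code of your own. Each camera call takes 0.05 s, during which the arm holds its last target.

## Working session

There is one attempt and no reset: what is moved stays moved. The work goes in short steps, Python scripts to look and compute and a shell command to move; the robot and the scene stay as the last step left them, time stands still between calls to the robot, and variables do not carry over. Pictures are saved under pics/ and viewed, and the job is handed in when it is done.

```bash
mkdir -p pics; cat > h.py <<'E'
from cell import *
import numpy as np, cv2
def w(c,u,v,z=None):
    d=c["z_map"][int(v),int(u)] if z is None else z
    p=np.array([(u-c["cx"])/c["fx"]*d,(v-c["cy"])/c["fy"]*d,d])
    return np.array(c["attitude"])@p+np.array(c["position"])
E
python3 - <<'E'
from h import *
import pickle
for n in("top","side"):
    c=capture(n);cv2.imwrite(f"pics/{n}0.png",c["img"]);pickle.dump(c,open(n+".pkl","wb"))
    print(n,c["position"],c["attitude"],c["fx"])
s=state();print(s["t"],s["eef_pos"],s["ee_rot"],s["wrist_force"],s["finger_gap"])
E
```

```text
top [ 0.3886699  -0.3385715   1.16125338] [[-0.01655547 -0.98064372  0.1950995 ]
 [-0.99982314  0.01449542 -0.01198211]
 [ 0.00892213 -0.19526336 -0.98071026]] 568.0115564283876
side [ 0.53572038 -1.184376    0.72335446] [[ 0.99578529 -0.06214986  0.06744669]
 [-0.09121258 -0.59420955  0.79912157]
 [-0.00958783 -0.80190549 -0.59737397]] 618.9897869101959
0.1 [0.1632554  0.60261416 0.2304267 ] [[-9.65146104e-01  2.61710281e-01 -8.52122931e-04]
 [ 2.61711424e-01  9.65144538e-01 -1.77524116e-03]
 [ 3.57822928e-04 -1.93637740e-03 -9.99998061e-01]] [0.27600767 0.81084362 0.30436418] 0.08491807109667318
```

View pics/top0.png

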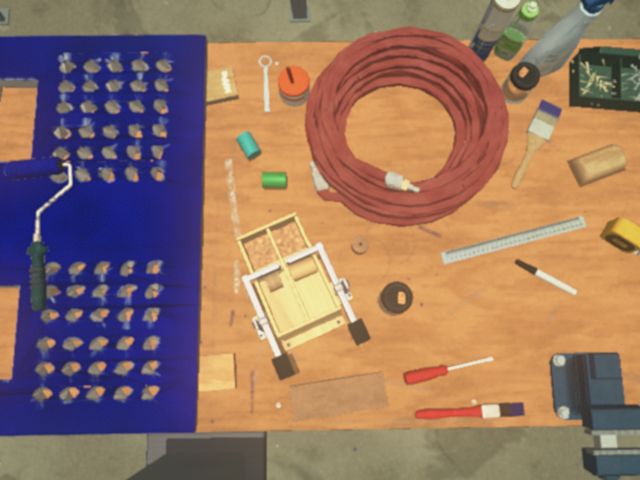

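View pics/side0.png

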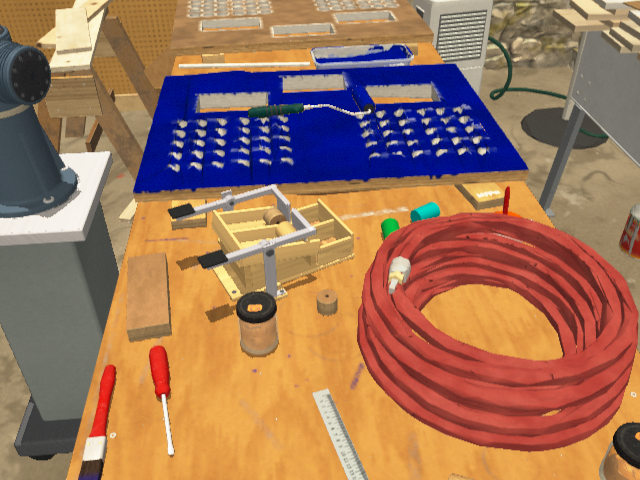

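```bash
python3 - <<'E'
from h import *
import pickle
c=pickle.load(open("top.pkl","rb"));s=pickle.load(open("side.pkl","rb"))
cv2.imwrite("pics/t1.png",cv2.resize(c["img"][205:385,225:385],None,fx=3.3,fy=3.3,interpolation=cv2.INTER_CUBIC))
cv2.imwrite("pics/s1.png",cv2.resize(s["img"][170:320,160:370],None,fx=3.8,fy=3.8,interpolation=cv2.INTER_CUBIC))
E
```

```text
(no output)
```

View pics/t1.png

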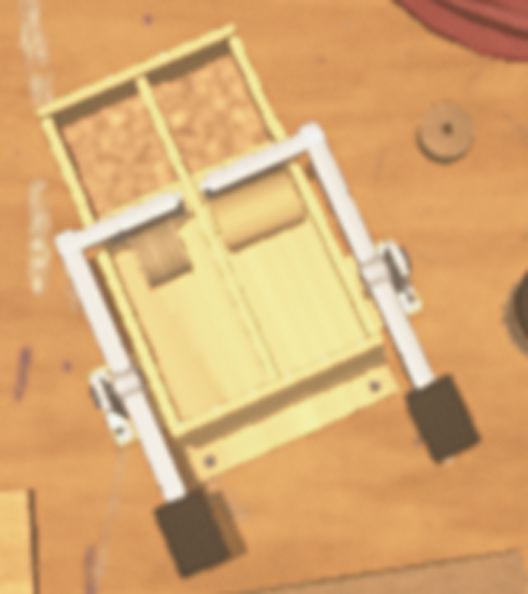

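View pics/s1.png

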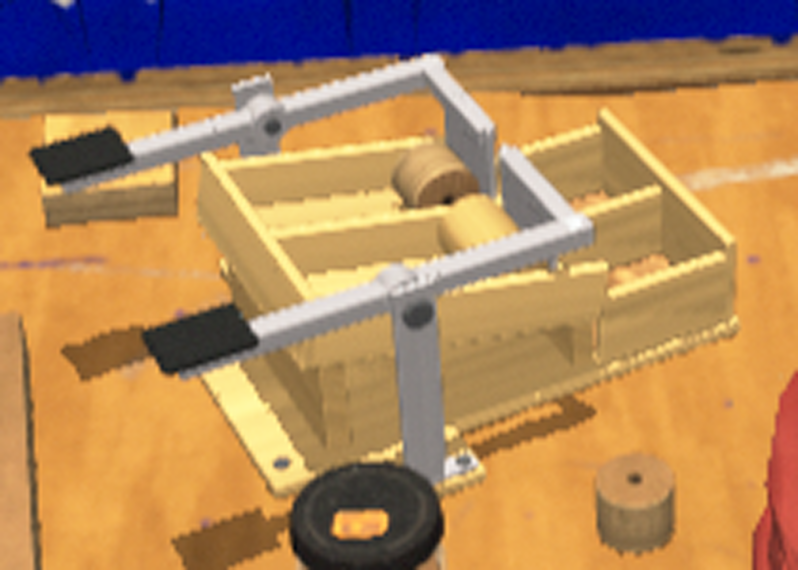

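The left lane holds the short, holed plug: top crop (162,252), side crop (435,180). The longer plain dowel is in the right lane. The left lever's arm crosses over the left lane, so I need the left pad, at about top pixel (284,366).

```bash
python3 - <<'E'
from h import *
import pickle
c=pickle.load(open("top.pkl","rb"));s=pickle.load(open("side.pkl","rb"))
def t(a,b): return w(c,225+a/3.3,205+b/3.3)
def sd(a,b): return w(s,160+a/3.8,170+b/3.8)
f=lambda p:print(np.round(p,4))
for a,b in [(196,531),(443,418),(125,383),(376,270),(72,244),(311,135)]: f(t(a,b))
print()
for a,b in [(80,155),(200,338),(265,100),(395,272)]: f(sd(a,b))
# pad blob by ht
for n,cc,box in (("top",c,(345,385,268,300)),("side",s,(198,222,165,198))):
    P=[w(cc,u,v) for v in range(box[0],box[1]) for u in range(box[2],box[3]) if cc["img"][v,u].max()<75]
    P=np.array(P);P=P[(P[:,2]>.09)&(P[:,2]<.13)];print(n,len(P),np.median(P,0),P.min(0),P.max(0),P.mean(0))
E
```

```text
[ 0.37   -0.2828  0.1134]
[ 0.4287 -0.4194  0.1153]
[ 0.4509 -0.2436  0.1102]
[ 0.5119 -0.3846  0.1097]
[ 0.5299 -0.2128  0.1048]
[ 0.5903 -0.3492  0.1071]

[ 0.3714 -0.2844  0.1128]
[ 0.4321 -0.4225  0.1124]
[ 0.4537 -0.2391  0.1073]
[ 0.5127 -0.3823  0.1094]Traceback (most recent call last):
  File "<stdin>", line 13, in <module>
IndexError: too many indices for array: array is 1-dimensional, but 2 were indexed
```

```bash
python3 -m pendant '[[-37,-26.5,0,0,0],[-37,-26.5,0,0,0],[-37,-26.5,0,0,0],[-37,-26.5,0,0,0],[-37,-26.5,0,0,0],[-37,-26.5,0,0,0],[-37,-26.5,0,0,0],[-37,-26.5,0,0,0],[-37,-26.5,0,0,0],[-37,-26.5,0,0,0],[-11.5,-42,0,0,0],[-11.5,-42,0,0,0],[-11.5,-42,0,0,0],[-11.5,-42,0,0,0],[-11.5,-42,0,0,0],[-11.5,-42,0,0,0],[-11.5,-42,0,0,0],[-11.5,-42,0,0,0]]' 20
python3 -m pendant '[[0,0,0,0.128,0],[0,0,0,0.128,0],[0,0,0,0.128,0],[0,0,0,0.128,0],[0,0,0,0.128,0],[0,0,0,0.128,0],[0,0,0,0.128,0],[0,0,0,0,0]]'
python3 - <<'E'
from h import *
s=state();R=np.array(s["ee_rot"]);p=np.array(s["eef_pos"])
print(s["t"],p,R.round(3),np.round(s["q"],2),s["finger_gap"],np.round(s["wrist_force"],2))
fx=np.array([.917,.398,0]);T=np.array([.3708,-.2836,.135])-.003*fx
print(R.T@(T-p)*1000, np.degrees(np.arctan2(R[1,1],R[0,1])))
E
```

```text
t: 1.9
eef_pos: [0.4516, -0.0994, 0.2312]
ee_rot: [[-0.965, 0.262, -0.0], [0.262, 0.965, 0.0], [0.0, 0.0, -1.0]]
wrist_force: [0.8, 0.0, -0.8]
finger_gap: 0.0005
t: 2.7
eef_pos: [0.4519, -0.0976, 0.2311]
ee_rot: [[-0.399, 0.917, -0.001], [0.917, 0.399, 0.0], [0.001, -0.0, -1.0]]
wrist_force: [-0.1, -0.3, 0.4]
finger_gap: -0.0002
2.7 [ 0.45187628 -0.09763728  0.23105086] [[-0.399  0.917 -0.001]
 [ 0.917  0.399  0.   ]
 [ 0.001 -0.    -1.   ]] [-0.46  0.31  1.83 -0.    1.01 -0.87] -0.0002221619466622114 [-0.08 -0.35  0.43]
[-138.2471616  -151.46847287   96.04916952] 23.505379884784823
```

```bash
python3 -m pendant '[[-23,-25.2,0,0,0],[-23,-25.2,0,0,0],[-23,-25.2,0,0,0],[-23,-25.2,0,0,0],[-23,-25.2,0,0,0],[-23,-25.2,0,0,0],[0,0,24,0,0],[0,0,24,0,0],[0,0,24,0,0],[0,0,24,0,0],[0,0,0,0,0],[0,0,0,0,0]]'
python3 - <<'E'
from h import *
for n in("top","side"):
    c=capture(n);b=(slice(205,385),slice(225,385)) if n=="top" else (slice(150,300),slice(140,350))
    cv2.imwrite(f"pics/{n}1.png",cv2.resize(c["img"][b],None,fx=3.3,fy=3.3,interpolation=cv2.INTER_CUBIC))
E
```

```text
t: 3.9
eef_pos: [0.3684, -0.2845, 0.1353]
ee_rot: [[-0.4, 0.917, -0.001], [0.917, 0.4, 0.001], [0.001, -0.0, -1.0]]
wrist_force: [0.5, -0.2, 0.7]
finger_gap: 0.0002
```

View pics/top1.png

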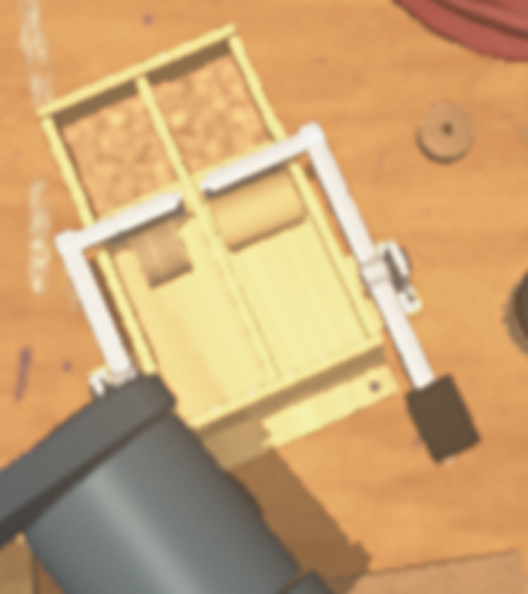

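View pics/side1.png

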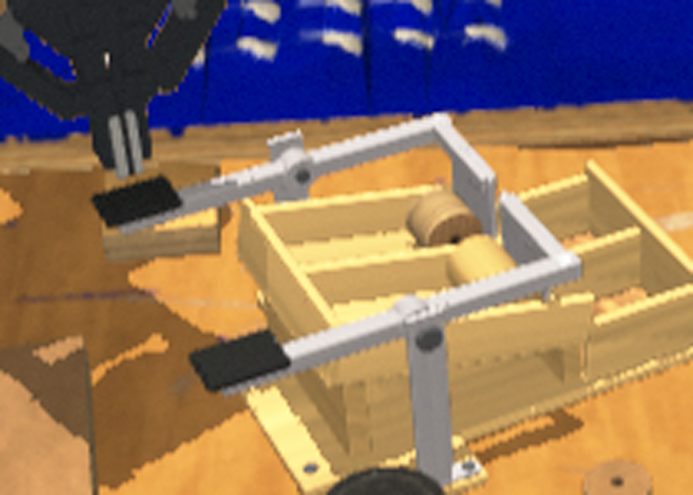

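The closed fingertips hang just above the left pad and look centred on it: side crop (128,170) over the pad at (138,200). Next I press.

```bash
python3 -m pendant '[[0,0,12,0,0],[0,0,8,0,0],[0,0,6,0,0],[0,0,6,0,0],[0,0.5,6,0,0],[0,0.5,6,0,0],[0,0.5,6,0,0],[0,0.5,5,0,0],[0,0,0,0,0]]'
python3 - <<'E'
from h import *
for n in("top","side"):
    c=capture(n);b=(slice(205,385),slice(225,385)) if n=="top" else (slice(150,300),slice(140,350))
    cv2.imwrite(f"pics/{n}2.png",cv2.resize(c["img"][b],None,fx=3.3,fy=3.3,interpolation=cv2.INTER_CUBIC))
E
```

```text
t: 4.9
eef_pos: [0.3709, -0.284, 0.0798]
ee_rot: [[-0.398, 0.917, 0.001], [0.917, 0.398, -0.0], [-0.001, 0.001, -1.0]]
wrist_force: [-2.5, -1.7, 5.0]
finger_gap: -0.0002
```

View pics/side2.png

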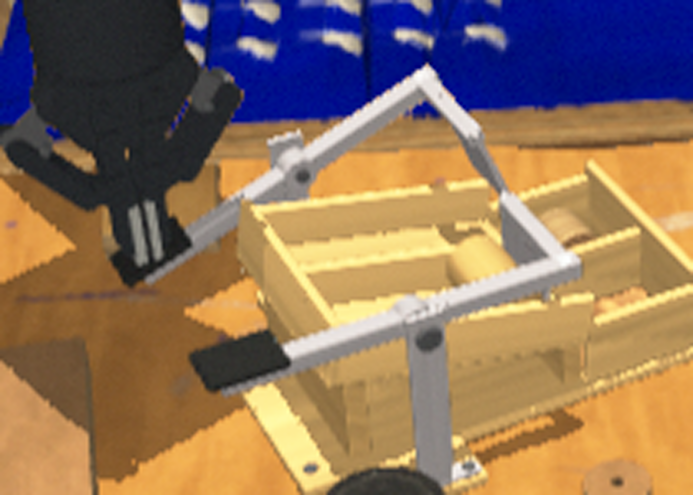

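The lever is raised well and the plug has already passed the gate, at side crop (565,222). I'll hold the pad down and look again.

```bash
python3 -m pendant '[[0,0.5,2,0,0],[0,0,0,0,0],[0,0,0,0,0],[0,0,0,0,0],[0,0,0,0,0],[0,0,0,0,0],[0,0,0,0,0],[0,0,0,0,0],[0,0,0,0,0],[0,0,0,0,0]]'
python3 - <<'E'
from h import *
for n in("top","side"):
    c=capture(n);b=(slice(205,385),slice(225,385)) if n=="top" else (slice(150,300),slice(140,350))
    cv2.imwrite(f"pics/{n}3.png",cv2.resize(c["img"][b],None,fx=3.3,fy=3.3,interpolation=cv2.INTER_CUBIC))
E
```

```text
t: 6.0
eef_pos: [0.3712, -0.2839, 0.0785]
ee_rot: [[-0.399, 0.917, 0.001], [0.917, 0.399, -0.001], [-0.001, 0.001, -1.0]]
wrist_force: [-2.1, -1.5, 6.1]
finger_gap: -0.0002
```

View pics/top3.png

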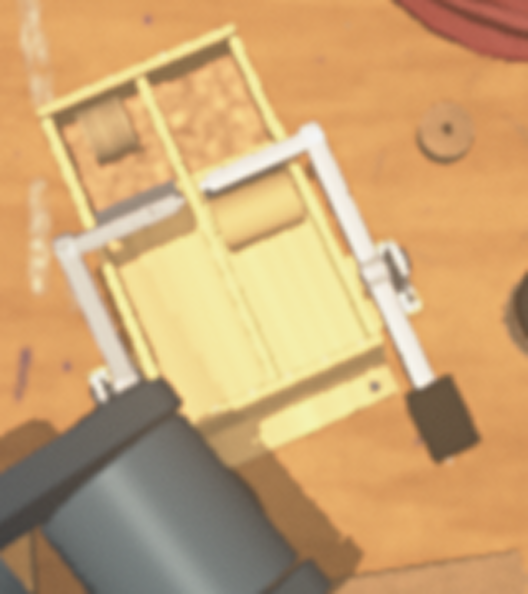

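View pics/side3.png

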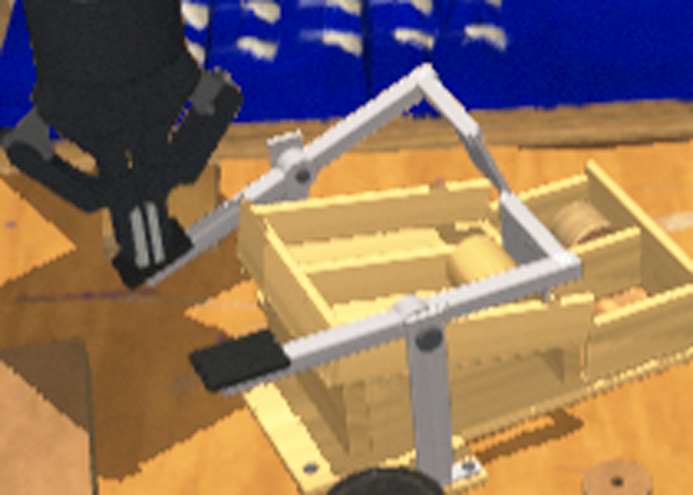

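The plug lies in the left tray pocket, at top crop (108,130) and side crop (580,222). The dowel is still behind its own gate. I'll let the lever rise slowly and then retreat.

```bash
python3 -m pendant '[[0,-0.5,-5,0,0],[0,-0.5,-6,0,0],[0,-0.5,-6,0,0],[0,-0.5,-6,0,0],[0,0,-6,0,0],[0,0,-6,0,0],[0,0,-8,0,0],[0,0,-15,0,0],[0,0,-25,0,0],[0,0,-25,0,0],[0,0,-25,0,0],[0,0,0,0,0],[0,0,0,0,0],[0,0,0,0,0],[0,0,0,0,0]]'
python3 -m pendant '[[25,-20,0,0,0],[25,-20,0,0,0],[25,0,0,0,0],[25,0,0,0,0],[25,0,0,0,0],[0,0,0,0,0],[0,0,0,0,0],[0,0,0,0,0],[0,0,0,0,0]]'
python3 - <<'E'
from h import *
for n in("top","side"):
    c=capture(n);b=(slice(205,385),slice(225,385)) if n=="top" else (slice(150,300),slice(140,350))
    cv2.imwrite(f"pics/{n}4.png",cv2.resize(c["img"][b],None,fx=3.3,fy=3.3,interpolation=cv2.INTER_CUBIC))
E
```

```text
t: 7.6
eef_pos: [0.3683, -0.2835, 0.2101]
ee_rot: [[-0.399, 0.917, -0.002], [0.917, 0.399, 0.003], [0.003, -0.001, -1.0]]
wrist_force: [0.7, 0.1, -0.0]
finger_gap: 0.0001
t: 8.5
eef_pos: [0.2831, -0.1869, 0.2113]
ee_rot: [[-0.398, 0.917, 0.001], [0.917, 0.398, -0.001], [-0.001, 0.0, -1.0]]
wrist_force: [0.1, -0.4, 0.4]
finger_gap: 0.0004
```

View pics/top4.png

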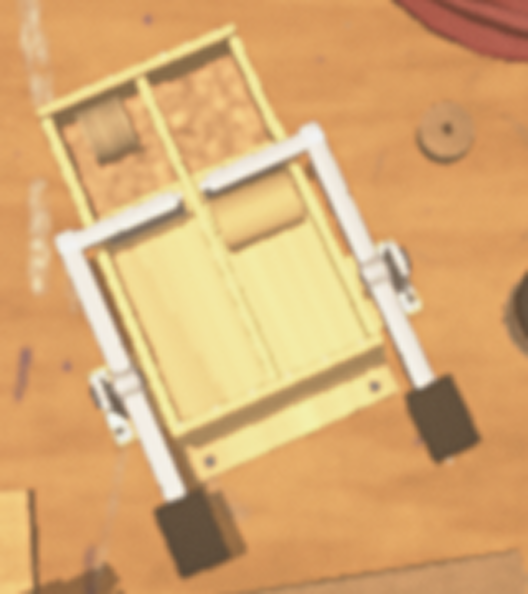

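View pics/side4.png

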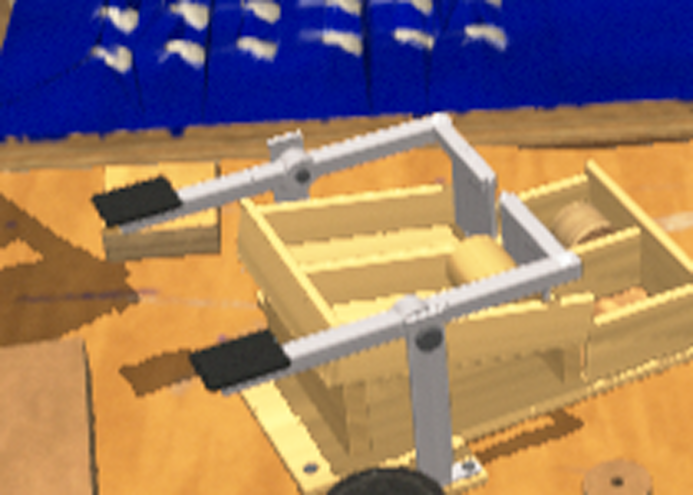

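The left lever is back at rest with its gate shut, and its pad is at top crop (196,531), as before. The plug is in the tray at (108,130), and the dowel, spare plug and jar have not moved. The robot is clear of everything.

```bash
python3 -c "
from cell import *
print(finish_job())"
```

```text
the job is handed in; nothing more can be done
None
```

The plug was in the left lane, so I pressed the left lever's pad with the closed fingertips. I held it down until the plug had rolled into the left tray pocket, then let the lever rise and backed the arm away.

The last pictures, from both cameras, show:
- **Left lever:** it is back at rest with its gate shut.
- **Plug:** it is lying in the tray.
- **Right lane:** the dowel is still behind its own gate and the right lever has not moved.
- **Bystanders:** the spare plug and the part of the jar in view are where they were.

The wrist force read about 6.6 N at most in the readings taken. I handed the job in at about 8.6 s, and no check failed or disagreed.

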